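# Turn over the settled leather-finish bottle

### The arm

A 7-joint arm with a two-finger parallel gripper is mounted at the origin on the work surface. World frame = base frame: x ahead of the robot, y to its left, z up, the work surface at z = 0. Lengths are in mm, angles in rad, forces in N, time in s.
With the tool pointing down it reaches from about 400 to 875 mm from the base axis. Payload 4.4 kg.
Tool frame: the origin (TCP) lies midway between the tips of the shut fingers; the grasp point (between the pads) lies 19 mm behind it; z points along the fingers, y is the line along which they close (so a half turn about z gives the same grasp; the last joint's range is limited). The gripper opens to 85 mm and grips with 20 to 120 N. Pads are 22 mm wide; open, the fingers measure 114 mm over their backs; the gripper's body (76 mm by 85 mm) begins 54 mm behind the grasp point. The pads swing forward as they close: fully open they stand 13 mm farther back than shut.
Start: joints at [-1.297, 0.628, 0.038, 1.517, -0.027, 0.996, -0.02], TCP at [216.621, 612.857, 231.313] pointing down, gripper open.
Joint ranges: [-3.06, 3.06], [-0.37, 2.12], [-1.25, 1.32], [0.18, 2.47], [-1.1, 4.24], [0.23, 1.98], [-2.94, 2.94]. Speed limits (rad/s): [2.57, 2.57, 3.14, 3.14, 3.14, 3.14, 3.14].

### API

Orientations are given as [roll, pitch, yaw] about the fixed x, y, z axes, in that order (R = Rz(yaw) Ry(pitch) Rx(roll)).
In Python, from cell import readout, optics, order gives the robot as it stands.
- The arm moves only by the shell command python3 -m jog 'ROWS'. ROWS is a JSON object of lists of equal length, an entry for each row: "claw": the opening, from 0 (shut) to 1 (fully open); "xyz": the shift along the tool's x, y, z each as a share of 0.1 m, from -1 to 1, a list of three; "twist": the turn, a rotation vector about the tool's x, y, z each as a share of 180 degrees, from -1 to 1, a list of three. A call has 1 to 12 rows; each row shifts and turns the commanded pose from where the row before left it, along the tool's axes as they then stand; what a row does not reach is not made up. A row lasts 1/8 s, in which the tool goes at most 62.5 mm and 10.7 degrees, less where a joint would pass 70% of its speed; a pose out of reach is approached as far as the arm can. A call with a number of a shift or a turn outside -1 to 1 is refused whole. A call with a gripper value outside its range is refused whole. The fingers move at their own pace and stop on an object; the grip force is fixed at half the most. Time passes only in rows, so rows that do not move let the fingers close. It gives the time, the measured TCP pose, the force, the opening and the grip force at its end, in the units of the state.
- readout.read_state(): the state, without advancing time (a new reading comes with each control period).
- optics.get_image(name): name is "scene" or "top" or "wrist"; returns a dict with "color" (400x640x3 uint8, red, green, blue), "fovy" (degrees; the focal length in pixels is half the picture's height over the tangent of half this angle, whatever the lens; pixels are square), "cx", "cy" (the principal point, pixels), "view" (4x4, takes a point from world to camera coordinates). Camera axes: x right, y up, looking along -z (the intrinsics and any distortion apply to the point x, -y, -z); pixel columns grow to the right and rows downward; lengths in mm; the calibration is good to about 2 mm. The wrist camera is an equidistant fisheye: a pixel r from the principal point sees the ray r / f radians off the axis. A picture is of the moment at which its call begins. There is no depth.
- order.finish_job(): hands the job in; it is judged then, once.
Trained networks look in the newest picture that a camera, given by its name, has taken for a name from the list of things; names that differ only in an ending like _2 or _b are one class to them, and where a whole thing is asked for, a point or a joint stands for the part that bears it (a point fixed in the world has none). Each returns a list of dicts, best first, with "score" (0 to 1); they miss things now and then, are a little off and sometimes report something else, mostly with a low value. They report only what shows in the picture. A call takes as long as a camera call. They do not tell look-alikes from the thing itself.
- optics.boxes_of(camera, label): "rect" ([left, top, width, height] in pixels, round what is visible of it).
The state is a dict: "clock": time; "qpos": joint angles; "qd": joint speeds; "tau": joint torques, N m; "eef_pos": TCP position; "tool_rot": TCP orientation; "force": force on the tool from outside, world axes, zero at the start; "torque": the same for the moment, N m; "width": finger opening in mm; "gripper_force": force on a finger pad.
Only numpy, scipy, OpenCV 4.12 (cv2) and the standard library are available. Lean on these libraries where they do the work, as an engineer would, in place of code of your own. Each camera call takes 0.05 s, during which the arm holds its last target. There are 200 camera calls.

### The job

The pigment in the capped, flat-sided bottle has settled. With the hook, draw the tray by its ring out of the cubby as far as it goes (do not pull it with the gripper itself) and lay the hook down flat on the bench; then take the bottle, turn it fully upside down, keep it so for a good second, and set it back upright into its pocket in the tray without dropping it. Leave the tray out, the round jar standing in its pocket, and the other things on the bench where they are.

Things in the scene. Friction and masses are not known exactly. Their poses are not given: they have to be found in the camera images.
- bottle: Closed white plastic bottle, rectangular: 60 mm (its x) by 46 mm (its y), 100 mm tall, then a 10 mm shoulder (46 by 36 mm) and a black cap 30 mm across, 26 mm tall: 136 mm in all; 0.2 to 0.4 kg, loose. Origin: centre of its underside; z up to the cap. It starts in one of the tray's two pockets, its x along the tray's travel (within 0.1 rad, pointing into the cubby).
- jar: Bystander: round amber jar with a white lid, 48 mm across, 86 mm tall, standing loose in the other pocket. Origin: centre of its underside; z up.
- hook: Hook tool, loose, 0.1 to 0.16 kg. Dark wooden handle 110 mm long (its x), 24 mm wide (y), 38 mm tall (z); origin: centre of the handle's underside. A steel rod 8 mm thick runs from it along +x, 32 mm above the underside, to x = 160 mm, and there bends straight down to 1 mm above the underside's level. It starts lying on the bench on its underside.
- hook_tip (a point): Lower end of the hook's bent-down tip: at (160, 0, 1) mm in the hook's frame. The bent part is vertical, 8 mm thick, and the clear depth under the rod is 27 mm.
- tray (a joint): Travel of the tray out of the cubby, in m: 0 pushed in, 0.12 fully out at its stop. It slides with about 2.5 N of friction (more when moved fast) and stays where it is left.
- pull_ring (a point): Centre of the steel ring on the tray's front. The ring lies level: the hook's tip enters it from above. Bar 6 mm thick, clear hole 26 mm across, 113 mm above the bench, open underneath. It stands 19 mm before the tray's front face and moves with the tray. Axes as the cubby: the tray comes out along -x.
- pocket_a (a point): Centre of the floor of the tray's pocket nearer the robot: 50 mm behind the tray's front face, 50 mm to +y of the ring in the cubby's axes, 107 mm above the bench; moves with the tray. Each pocket is 76 mm along the travel by 56 mm across, with a lip 16 mm high round it. With the tray fully out it lies 70 mm outside the cubby's front.
- pocket_b (a point): The same for the other pocket, 100 mm from the first, 50 mm to -y of the ring.
- cubby: Fixed wooden cubby. Origin: bench level, middle of its open front; x into its depth (190 mm), y across (-105 to 105 mm; +y is the robot's side), z up. Solid base 100 mm high under the tray (190 mm wide); roof 280 to 295 mm above the bench over the whole depth; back closed; a 12 mm side board outside y = 105 mm; -y side open, with a 10 mm post near its front corner.
- tin: Bystander: metal tin, 82 mm across, 82 mm tall, loose on the bench. Origin: centre of its underside.
- tape: Bystander: roll of tape, 96 mm across, 50 mm tall, lying flat. Origin: centre of its underside.
- oilcan: Bystander: grey oil can with a conical spout, 72 mm across, 125 mm tall. Origin: centre of its underside.
Mind the look-alikes: they are no part of the job. Of the things that look like the hook, the smallest one is meant.

How it is judged:
By the outcome, as a careful person would: the job done as asked, in the order asked, and still so for the second after the job is handed in, with the robot touching nothing.
It also fails if it takes over 72 s, if anything falls off the work surface, if the arm or the gripper's body presses on something with over 40 N, if the wrist force passes 120 N, or if a joint passes its speed limit or range.

## Working session

There is one attempt and no reset: what is moved stays moved. The work goes in short steps, Python scripts to look and compute and a shell command to move; the robot and the scene stay as the last step left them, time stands still between calls to the robot, and variables do not carry over. Pictures are saved under pics/ and viewed, at most 12 in all, crops included, and the job is handed in when it is done.

```bash
mkdir -p pics; ls
cat > h.py <<'E'
import numpy as np, cv2
from cell import readout, optics, order
from scipy.spatial.transform import Rotation as R
def ray(im,u,v):
    f=im["color"].shape[0]/2/np.tan(np.radians(im["fovy"])/2)
    d=np.array([(u-im["cx"])/f,-(v-im["cy"])/f,-1.0])
    V=np.array(im["view"]);C=-V[:3,:3].T@V[:3,3]
    return C,V[:3,:3].T@d
def onz(im,u,v,z):
    C,d=ray(im,u,v);return C+d*(z-C[2])/d[2]
def proj(im,p):
    V=np.array(im["view"]);c=V[:3,:3]@np.array(p,float)+V[:3,3]
    f=im["color"].shape[0]/2/np.tan(np.radians(im["fovy"])/2)
    return np.array([im["cx"]+f*c[0]/-c[2],im["cy"]-f*c[1]/-c[2]])
def save(im,n): cv2.imwrite(n,cv2.cvtColor(im["color"],cv2.COLOR_RGB2BGR))
E
python3 - <<'E'
from h import *
print(readout.read_state())
for c in("scene","top"):
    im=optics.get_image(c); save(im,f"pics/{c}0.png")
    print(c,im["fovy"],im["cx"],im["cy"],np.round(im["view"],3).tolist())
    for l in ["bottle","jar","hook","tray","pull_ring","cubby","tin","tape","oilcan"]:
        print(l,[(np.round(b["rect"]).astype(int).tolist(),round(b["score"],2)) for b in optics.boxes_of(c,l)][:5])
E
```

```text
pics
{'clock': 0.0, 'qpos': array([-1.29681576,  0.62936464,  0.0384082 ,  1.51838508, -0.02700734,
        0.99626249, -0.01998604]), 'qd': array([-2.95422942e-05, -2.69519504e-03, -1.13290519e-03, -3.67172562e-04,
        2.86554166e-04,  1.57035680e-03,  2.14441130e-04]), 'tau': array([ 7.25827958e-04, -5.63412344e+01,  1.22605562e+00, -1.93445742e+01,
        1.09393799e-02,  1.03213865e-02,  1.30301444e-05]), 'eef_pos': array([216.37625095, 612.26583541, 230.37099445]), 'tool_rot': array([-3.13968989e+00,  2.34151746e-07,  2.80184897e+00]), 'force': array([ 0.21556337, -0.15568691, -0.54135155]), 'torque': array([ 0.0048305 ,  0.00908588, -0.02526257]), 'gripper_force': 0.0, 'width': 85.3526651978309}
scene 48.29269140474257 322.8065289780967 200.61196912900482 [[0.393, 0.919, 0.008, -104.887], [-0.548, 0.227, 0.805, 236.787], [0.738, -0.321, 0.593, -1596.75], [0.0, 0.0, 0.0, 1.0]]
bottle [([429, 138, 39, 49], 0.97)]
jar [([419, 137, 25, 32], 0.76)]
hook [([381, 130, 24, 45], 0.95), ([292, 236, 90, 22], 0.7), ([71, 289, 153, 28], 0.62)]
tray [([403, 155, 89, 48], 0.93), ([206, 202, 40, 37], 0.69)]
pull_ring [([404, 157, 86, 46], 0.96)]
cubby [([399, 88, 124, 147], 0.57)]
tin [([276, 266, 40, 58], 0.82), ([428, 139, 37, 46], 0.53), ([418, 133, 25, 35], 0.26)]
tape [([205, 201, 38, 40], 0.91)]
oilcan [([357, 246, 37, 54], 0.83)]
top 50.20681269062019 316.890333516342 202.9109496715428 [[-0.027, -1.0, 0.008, -109.797], [0.982, -0.025, 0.188, -553.16], [-0.188, 0.013, 0.982, -1273.64], [0.0, 0.0, 0.0, 1.0]]
bottle [([213, 172, 11, 18], 0.72), ([201, 168, 31, 64], 0.58)]
jar []
hook [([140, 272, 78, 75], 0.89), ([307, 178, 40, 18], 0.82), ([402, 154, 93, 41], 0.62)]
tray [([203, 170, 33, 63], 0.63)]
pull_ring [([200, 171, 35, 60], 0.73)]
cubby [([124, 140, 116, 103], 0.65)]
tin [([345, 126, 27, 31], 0.94)]
tape [([370, 228, 34, 34], 0.97)]
oilcan [([294, 129, 18, 30], 0.89)]
```

View pics/scene0.png

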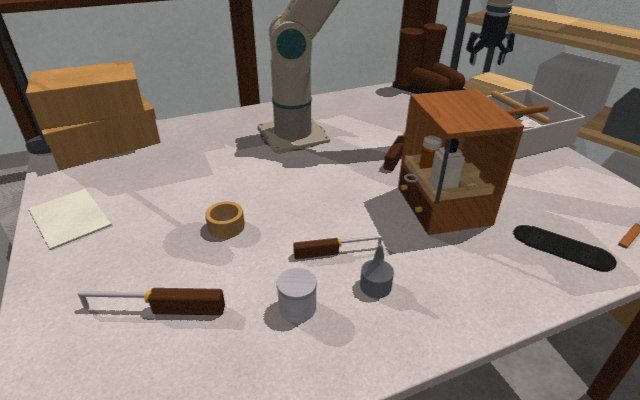

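View pics/top0.png

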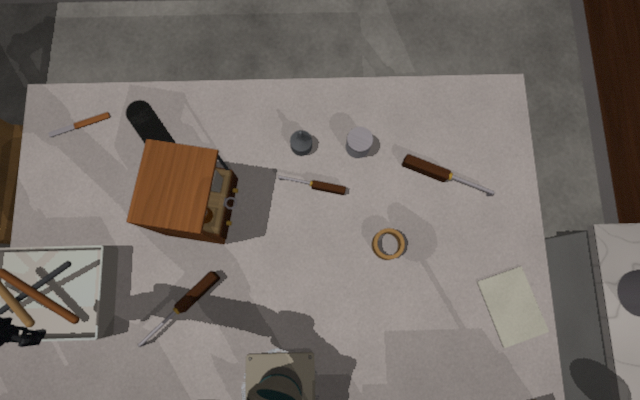

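Hook candidates (top picture): A (278–347, 172–193), B (403–495, 154–195), C (140–218, 272–347). A looks the smallest; I confirm this enlarged and with lengths.

Run:
```python
from h import *
t=cv2.imread("pics/top0.png"); s=cv2.imread("pics/scene0.png")
a=cv2.resize(t[160:205,265:360],None,fx=8,fy=8,interpolation=cv2.INTER_CUBIC)
b=cv2.resize(t[150:250,195:245],None,fx=2.2,fy=2.2)
cv2.imwrite("pics/hookA.png",a[:,:760])
b=cv2.resize(t[150:250,190:250],None,fx=6,fy=6,interpolation=cv2.INTER_CUBIC)
c=cv2.resize(s[130:235,390:465],None,fx=5.7,fy=5.7,interpolation=cv2.INTER_CUBIC)[:600]
b=b[:c.shape[0]];c=c[:b.shape[0]]
n=min(len(b),len(c));cv2.imwrite("pics/cub.png",np.hstack([b[:n],c[:n]]))
im=optics.get_image("top")
for n,p,q in [("A",(310,184),(347,190)),("B",(404,158),(450,178)),("C",(178,308),(217,276))]:
    P,Q=onz(im,*p,38),onz(im,*q,38);print(n,P.round(),Q.round(),np.linalg.norm(P-Q).round())
```

```text
A [ 615. -104.   38.] [ 592. -221.   38.] 119.0
B [ 693. -408.   38.] [ 623. -551.   38.] 159.0
C [243. 300.  38.] [335. 185.  38.] 147.0
```

View pics/hookA.png

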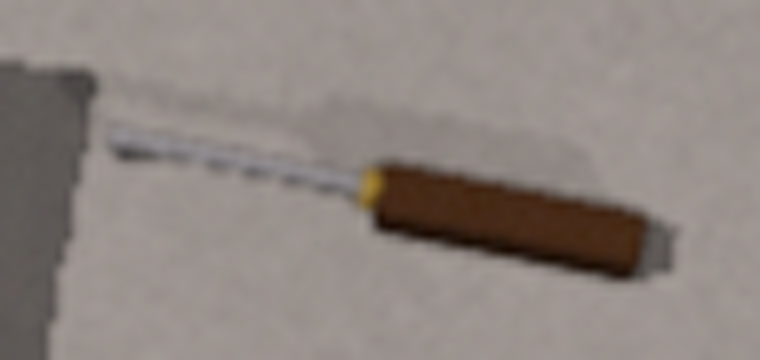

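View pics/cub.png

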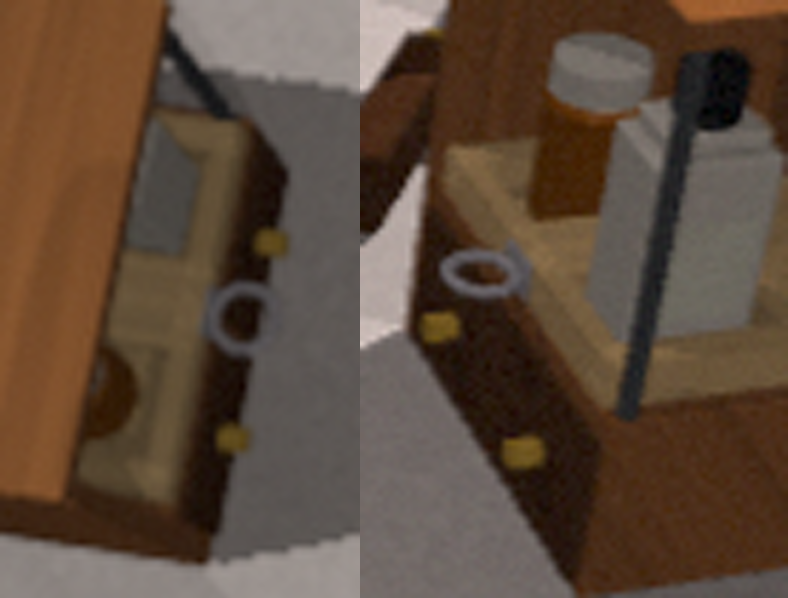

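A is the hook: dark handle about 110 mm long (B and C are about 150 mm), rod left, tip at top-picture pixel (279,177), handle end at (346,190). The ring is at (231,203) in top and (412,178) in scene. The bottle stands in pocket_b (far side), the jar in pocket_a. Next I fit the poses.

```bash
cat > fit.py <<'E'
from h import *
from scipy.optimize import least_squares, minimize
def hull(ims_shape,pts):
    m=np.zeros((400*4,640*4),np.uint8);h=cv2.convexHull((np.array(pts,np.float32)*4+1.5))
    cv2.fillConvexPoly(m,np.round(h).astype(int),255)
    return cv2.resize(m,(640,400),interpolation=cv2.INTER_AREA)/255.
def box(x,y,yaw,x0,x1,y0,y1,z0,z1):
    c,s=np.cos(yaw),np.sin(yaw)
    return [(x+c*a-s*b,y+s*a+c*b,z) for a in(x0,x1) for b in(y0,y1) for z in(z0,z1)]
E
python3 - <<'E'
from fit import *
T=optics.get_image("top");S=optics.get_image("scene")
C,_=ray(T,300,200);print("cam",C,ray(S,1,1)[0])
# hook handle
def mask(im,r):
    a=im["color"].astype(float);x,y,w,h=r
    m=np.zeros((400,640));s=a[y:y+h,x:x+w]
    m[y:y+h,x:x+w]=(s[...,0]<105)&(s[...,0]-s[...,2]>20)
    return m
mt=mask(T,(308,172,45,30));ms=mask(S,(285,230,57,35));print(mt.sum(),ms.sum())
def cost(p):
    b=box(*p,-55,55,-12,12,0,38)
    return sum(np.abs(hull(0,[proj(im,q) for q in b])-m).sum() for im,m in((T,mt),(S,ms)))
r=minimize(cost,[603,-160,1.38],method="Nelder-Mead",options=dict(initial_simplex=[[603,-160,1.38],[611,-160,1.38],[603,-150,1.38],[603,-160,1.55]],xatol=.1,fatol=.1))
x,y,a=r.x;print("hook",r.x.round(3),r.fun)
tip=[x+160*np.cos(a),y+160*np.sin(a)]
print("tip",tip,"top px rod-top",proj(T,tip+[36]),"bottom",proj(T,tip+[1]),"scene",proj(S,tip+[36]),proj(S,tip+[1]))
# ring
print("ring top",onz(T,231,203,113),"scene",onz(S,411.9,177.9,113))
# roof
hsv=cv2.cvtColor(T["color"],cv2.COLOR_RGB2HSV)
sub=T["color"].astype(int);m=((sub[...,0]>125)&(sub[...,0]-sub[...,2]>60)).astype(np.uint8);m[:,:120]=0;m[:,250:]=0;m[250:]=0
cs=max(cv2.findContours(m,0,2)[0],key=cv2.contourArea);q=cv2.approxPolyDP(cs,4,True)[:,0]
for u in q: print("roof",u,onz(T,*u,295).round(1))
for u in ((428.6,233.5),(399.1,188.8)): print("base",onz(S,*u,0).round(1))
E
```

```text
cam [ 300.49038347 -106.9356149  1355.90249996] [1350.04572797 -470.34838327  756.85510573]
274.0 705.0
hook [ 606.754 -162.563    1.351] 228.0588235294118
tip [np.float64(641.677211223092), np.float64(-6.42068738216733)] top px rod-top [279.1168706 176.6010052] bottom [279.96204632 179.27038765] scene [380.38534846 235.97135536] [379.20308114 246.54055559]
ring top [544.77165216 130.79929438 113.        ] scene [545.22381826 133.98461276 113.        ]
roof [197 147] [659.  185.5 295. ]
roof [173 228] [449.1 239.7 295. ]
roof [188 227] [450.6 202.5 295. ]
roof [202 162] [618.3 171.6 295. ]
roof [185 201] [517.1 212.  295. ]
base [646.1 137.9   0. ]
base [439.8 172.9   0. ]
```

```bash
cat >> h.py <<'E'
def plan(p0,r0,p1,r1,n,dec=3):
    """n equal rows from pose 0 to pose 1 -> tool-frame shifts /100mm, twists /pi; returns reached pose"""
    p=np.array(p0,float);A=R.from_euler("xyz",r0);B=R.from_euler("xyz",r1);p1=np.array(p1,float)
    tw=((A.inv()*B).as_rotvec()/np.pi/n).round(dec+1);out=[]
    for i in range(n):
        s=np.clip((A.inv().apply((p1-p)/(n-i))/100).round(dec),-1,1)
        p=p+A.apply(s*100);out.append(s.tolist());A=A*R.from_rotvec(tw*np.pi)
    print("xyz",out,"\ntwist",tw.tolist(),"x",n)
    return p,A.as_euler("xyz")
def here():
    s=readout.read_state();return np.array(s["eef_pos"]),np.array(s["tool_rot"])
E
python3 - <<'E'
from fit import *
T=optics.get_image("top");S=optics.get_image("scene")
print("tape",onz(T,387,245,25).round(),"oil",onz(T,303,144,60).round(),"tin",onz(T,358.5,141,60).round())
for u in((218,150.5),(200.8,233.3),(148,141),(128.5,224)): print("roof",onz(T,*u,295).round(1))
# knobs/tray for yaw: knobs same height
print("knobs",onz(T,190+270/6,150+243/6,60).round(1),onz(T,190+233/6,150+437/6,60).round(1))
p,r=here()
p,r=plan(p,r,[240,560,390],r,3)
p,r=plan(p,r,[607,-163,300],[np.pi,0,1.351],15)
p,r=plan(p,r,[607,-163,120],[np.pi,0,1.351],3)
E
```

```text
tape [ 416. -340.   25.] oil [740. -85.  60.] tin [ 746. -262.   60.]
roof [648.2 131.1 295. ]
roof [434.  170.2 295. ]
roof [678.3 312.7 295. ]
roof [462.  350.9 295. ]
knobs [594.4 129.   60. ] [493.6 146.9  60. ]
xyz [[-0.132, -0.14, -0.529], [-0.132, -0.14, -0.529], [-0.132, -0.14, -0.529]] 
twist [0.0, 0.0, 0.0] x 3
xyz [[-0.391, -0.373, 0.06], [-0.426, -0.333, 0.06], [-0.456, -0.291, 0.06], [-0.482, -0.245, 0.06], [-0.503, -0.198, 0.06], [-0.52, -0.148, 0.06], [-0.532, -0.097, 0.06], [-0.539, -0.045, 0.06], [-0.54, 0.007, 0.06], [-0.537, 0.059, 0.06], [-0.529, 0.111, 0.06], [-0.516, 0.161, 0.06], [-0.498, 0.21, 0.06], [-0.475, 0.258, 0.06], [-0.449, 0.302, 0.06]] 
twist [-0.0, -0.0, 0.0308] x 15
xyz [[0.0, -0.0, 0.6], [0.0, -0.0, 0.6], [0.0, -0.0, 0.6]] 
twist [-0.0, -0.0, -0.0001] x 3
```

```bash
python3 -m jog '{"claw":[1,1,1,1,1,1,1,1,1,1,1,1],"xyz":[[-0.13,-0.14,-0.53],[-0.13,-0.14,-0.53],[-0.13,-0.14,-0.53],[-0.39,-0.37,0.06],[-0.43,-0.33,0.06],[-0.46,-0.29,0.06],[-0.48,-0.25,0.06],[-0.5,-0.2,0.06],[-0.52,-0.15,0.06],[-0.53,-0.1,0.06],[-0.54,-0.05,0.06],[-0.54,0.01,0.06]],"twist":[[0,0,0],[0,0,0],[0,0,0],[0,0,0.031],[0,0,0.031],[0,0,0.031],[0,0,0.031],[0,0,0.031],[0,0,0.031],[0,0,0.031],[0,0,0.031],[0,0,0.031]]}'
python3 -m jog '{"claw":[1,1,1,1,1,1,1,1],"xyz":[[-0.54,0.06,0.06],[-0.53,0.11,0.06],[-0.52,0.16,0.06],[-0.5,0.21,0.06],[-0.48,0.26,0.06],[-0.45,0.3,0.06],[0,0,0.6],[0,0,0.6]],"twist":[[0,0,0.031],[0,0,0.031],[0,0,0.031],[0,0,0.031],[0,0,0.031],[0,0,0.031],[0,0,0],[0,0,0]]}'
python3 - <<'E'
from h import *
p,r=here();print(p,r,readout.read_state()["qpos"].round(2))
plan(p,r,[606.8,-162.6,80],[np.pi,0,1.351],3)
E
```

```text
clock: 2.75
eef_pos: [458.7, 124.1, 336.5]
tool_rot: [3.14, -0.0, 1.922]
force: [0.6, -0.1, -0.2]
width: 85.2
gripper_force: 0.0
clock: 3.75
eef_pos: [603.4, -167.2, 179.2]
tool_rot: [3.14, -0.0, 1.34]
force: [0.7, 0.5, -0.5]
width: 85.4
gripper_force: 0.0
[ 603.43135992 -167.18793279  179.18384536] [ 3.13950556e+00 -1.01541450e-05  1.33988998e+00] [-0.07  0.7   0.51  1.65 -0.42  0.89  0.37]
xyz [[0.017, 0.007, 0.331], [0.018, 0.007, 0.33], [0.017, 0.007, 0.331]] 
twist [0.0002, 0.0, -0.0012] x 3
```

```bash
python3 -m jog '{"claw":[1,1,1,1,0,0,0,0,0,0,0],"xyz":[[0.02,0.01,0.5],[0.02,0.01,0.5],[0.01,0.0,0.4],[0,0,0.3],[0,0,0],[0,0,0],[0,0,0],[0,0,0],[0,0,0],[0,0,0],[0,0,0]],"twist":[[0,0,-0.0035],[0,0,0],[0,0,0],[0,0,0],[0,0,0],[0,0,0],[0,0,0],[0,0,0],[0,0,0],[0,0,0],[0,0,0]]}'
python3 - <<'E'
from fit import *
p,r=here();print(p,r)
im=optics.get_image("wrist");save(im,"pics/w1.png")
yc=1.398;ring=np.array([544.5,131.8]);d=np.array([np.cos(yc),np.sin(yc)])
# hook yaw in hand ~ tool yaw ; offset tip from TCP
h=np.array([606.8,-162.6]);tip=h+160*np.array([np.cos(1.351),np.sin(1.351)])
z0=p[2]  # TCP height with hook underside at 0
off=R.from_euler("xyz",r).inv().apply(np.append(tip,1)-p);print("tip in tool",off)
def tcp(t,yaw): return np.array(t)-R.from_euler("xyz",[np.pi,0,yaw]).apply(off)
y2=r[2]+yc-1.351
a=tcp([*(ring),150],y2);b=tcp([*ring,94],y2);print(a,b)
q,s=plan(p,r,p+[0,0,130],r,3)
q,s=plan(q,s,a,[np.pi,0,y2],5)
q,s=plan(q,s,b,[np.pi,0,y2],3)
E
```

```text
clock: 5.12
eef_pos: [607.1, -162.2, 12.1]
tool_rot: [3.139, -0.0, 1.352]
force: [-0.5, 0.2, 7.1]
width: 22.7
gripper_force: 60.1
[ 607.09964947 -162.21374466   12.08465372] [ 3.13862710e+00 -7.29287176e-05  1.35196703e+00]
tip in tool [ 1.59557022e+02 -8.68344120e-02  1.10960813e+01]
[517.30369912 -25.42217445 161.09608132] [517.30369912 -25.42217445 105.09608132]
xyz [[0.0, 0.001, -0.433], [0.0, 0.001, -0.433], [0.0, 0.002, -0.434]] 
twist [0.0, 0.0, 0.0] x 3
xyz [[0.228, -0.235, -0.039], [0.23, -0.232, -0.038], [0.233, -0.23, -0.038], [0.235, -0.228, -0.039], [0.236, -0.227, -0.038]] 
twist [0.0002, -0.0, -0.003] x 5
xyz [[0.0, 0.0, 0.187], [0.0, 0.0, 0.186], [0.0, 0.001, 0.187]] 
twist [-0.0, -0.0, 0.0] x 3
```

View pics/w1.png

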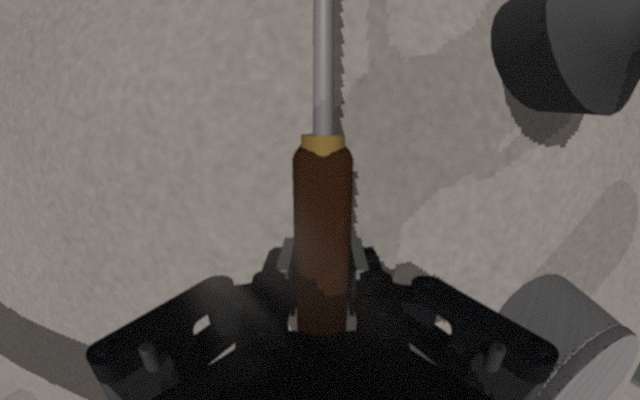

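Wrist view: the handle sits squarely between the pads (about (322,250)) with the rod straight ahead, so the grasp is good.

```bash
python3 -m jog '{"claw":[0,0,0,0,0,0,0,0,0,0],"xyz":[[0,0,-0.43],[0,0,-0.43],[0,0,-0.44],[0.23,-0.24,-0.04],[0.23,-0.23,-0.04],[0.23,-0.23,-0.04],[0.24,-0.23,-0.04],[0.23,-0.22,-0.04],[0,0,0],[0,0,0]],"twist":[[0,0,0],[0,0,0],[0,0,0],[0,0,-0.003],[0,0,-0.003],[0,0,-0.003],[0,0,-0.003],[0,0,-0.003],[0,0,0],[0,0,0]]}'
python3 - <<'E'
from fit import *
p,r=here()
off=[159.56,-.09,11.1];A=R.from_euler("xyz",r);tip=p+A.apply(off);print(p,r,"tip",tip)
T=optics.get_image("top");S=optics.get_image("scene");W=optics.get_image("wrist")
t=T["color"][180:225,200:290];s=S["color"][140:220,375:455]
a=cv2.resize(t,None,fx=4.4,fy=4.4,interpolation=2);b=cv2.resize(s,None,fx=5,fy=5,interpolation=2);c=cv2.resize(W["color"][0:200,220:420],None,fx=2,fy=2)
v=np.zeros((600,800,3),np.uint8);v[:198,:396]=a;v[200:600,:400]=b;v[:400,400:]=c
cv2.imwrite("pics/app.png",v[...,::-1])
for im,n in((T,"T"),(S,"S")): print(n,proj(im,tip+[0,0,35]),proj(im,tip),proj(im,[544.5,131.8,113]))
E
```

```text
clock: 6.42
eef_pos: [516.8, -25.8, 160.8]
tool_rot: [3.14, 0.0, 1.399]
force: [0.5, -1.0, -2.0]
width: 23.2
gripper_force: 59.2
[516.78421429 -25.78652079 160.79040958] [3.14003889e+00 2.29298140e-04 1.39894050e+00] tip [543.99863318 131.43294598 149.65369662]
T [225.91032913 198.45088901] [228.35999552 200.86973062] [230.66010812 203.09849208]
S [414.36595205 154.18488654] [412.59888915 165.97137868] [411.03835686 177.9347258 ]
```

View pics/app.png

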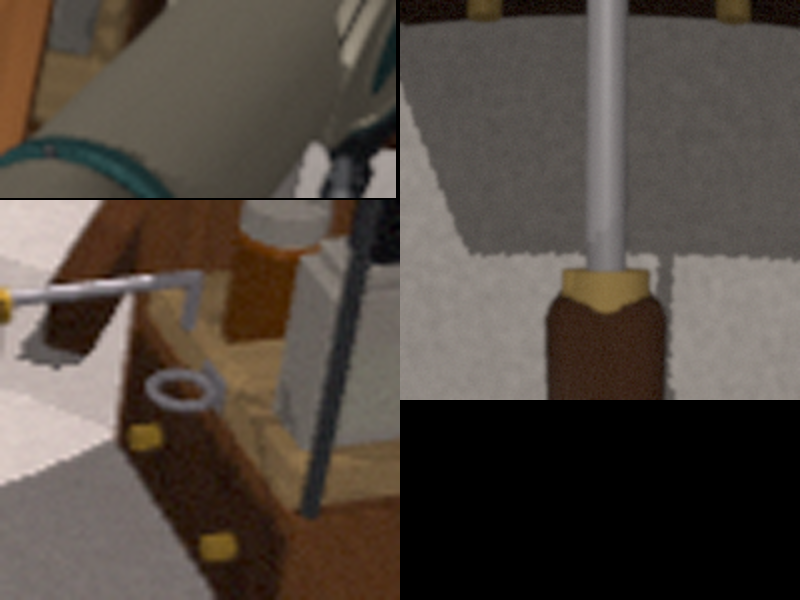

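The scene crop shows the tip directly above the ring (tip at scene pixel (412.6,166), ring (411.6,178)), matching the projection. Lower and pull.

```bash
python3 -m jog '{"claw":[0,0,0,0],"xyz":[[0.01,0,0.2],[0,0,0.18],[0,0,0.18],[0,0,0]],"twist":[[0,0,0],[0,0,0],[0,0,0],[0,0,0]]}'
python3 -m jog '{"claw":[0,0,0,0,0,0,0,0,0,0,0,0],"xyz":[[-0.06,0,0],[-0.06,0,0],[-0.1,0,0],[-0.12,0,0],[-0.12,0,0],[-0.12,0,0],[-0.12,0,0],[-0.12,0,0],[-0.12,0,0],[-0.12,0,0],[-0.12,0,0],[-0.06,0,0]],"twist":[[0,0,0],[0,0,0],[0,0,0],[0,0,0],[0,0,0],[0,0,0],[0,0,0],[0,0,0],[0,0,0],[0,0,0],[0,0,0],[0,0,0]]}'
```

```text
clock: 7.08
eef_pos: [515.6, -25.1, 103.2]
tool_rot: [-3.139, 0.001, 1.398]
force: [-0.2, -0.8, -0.9]
width: 22.9
gripper_force: 59.2
clock: 8.57
eef_pos: [494.9, -147.9, 104.2]
tool_rot: [3.141, 0.001, 1.398]
force: [1.8, 2.2, -2.7]
width: 23.2
gripper_force: 59.0
```

```bash
python3 -m jog '{"claw":[0,0,0,0,0],"xyz":[[-0.03,0,0],[-0.03,0,0],[-0.03,0,0],[-0.03,0,0],[0,0,0]],"twist":[[0,0,0],[0,0,0],[0,0,0],[0,0,0],[0,0,0]]}'
```

```text
clock: 9.2
eef_pos: [494.3, -152.3, 103.8]
tool_rot: [-3.14, -0.008, 1.403]
force: [4.9, 13.6, -2.7]
width: 23.2
gripper_force: 59.2
```

At the stop (13.6 N). Unhook, then lay the hook down on free bench around (600,-190).

```bash
python3 -m jog '{"claw":[0,0,0,0,0,0,0,0,0,0,0],"xyz":[[0.08,0,0],[0.08,0,0],[0,0,-0.3],[0,0,-0.3],[-0.17,0.2,0],[-0.17,0.45,0],[0,0.46,0],[0,0,0.5],[0,0,0.5],[0,0,0.2],[0,0,0]],"twist":[[0,0,0],[0,0,0],[0,0,0],[0,0,0],[0,0,0],[0,0,0],[0,0,0],[0,0,0],[0,0,0],[0,0,0],[0,0,0]]}'
```

```text
clock: 10.58
eef_pos: [598.5, -195.2, 43.5]
tool_rot: [-3.139, 0.0, 1.399]
force: [0.9, 0.6, -0.5]
width: 22.8
gripper_force: 59.3
```

```bash
python3 -m jog '{"claw":[0,0,0,0],"xyz":[[0,0,0.15],[0,0,0.1],[0,0,0.05],[0,0,0]],"twist":[[0,0,0],[0,0,0],[0,0,0],[0,0,0]]}'
python3 -m jog '{"claw":[0.6,1,1,1,1,1,1,1],"xyz":[[0,0,0],[0,0,0],[0,0,0],[0,0,-0.2],[0,0,-0.5],[0,0,-0.6],[-0.5,-0.1,-0.3],[-0.5,-0.1,0]],"twist":[[0,0,0],[0,0,0],[0,0,0],[0,0,0],[0,0,0],[0,0,0],[0,0,0],[0,0,0]]}'
python3 - <<'E'
from h import *
T=optics.get_image("top");S=optics.get_image("scene")
print(readout.read_state()["qpos"].round(2))
v=np.zeros((600,800,3),np.uint8)
t=T["color"][130:230,180:320];s=S["color"][110:220,340:480]
a=cv2.resize(t,(420,300),interpolation=2);b=cv2.resize(s,(763,600),interpolation=2)
cv2.imwrite("pics/s2.png",b[...,::-1]);cv2.imwrite("pics/t2.png",cv2.resize(t,(800,571),interpolation=2)[...,::-1]);save(T,"pics/t2f.png");save(S,"pics/s2f.png")
for c,im in(("scene",S),("top",T)):
  for l in("bottle","hook"): print(c,l,[(np.round(x["rect"]).tolist(),round(x["score"],2)) for x in optics.boxes_of(c,l)][:4])
E
```

```text
clock: 11.08
eef_pos: [599.3, -195.0, 14.2]
tool_rot: [-3.141, -0.0, 1.399]
force: [-0.5, 0.1, -0.7]
width: 22.7
gripper_force: 59.3
clock: 12.08
eef_pos: [564.4, -292.0, 179.3]
tool_rot: [3.134, 0.002, 1.401]
force: [0.6, 0.3, -0.6]
width: 85.5
gripper_force: 0.0
[ 0.16  0.71  0.48  1.63 -0.39  0.89  0.61]
scene bottle [([385.0, 142.0, 33.0, 51.0], 0.74), ([277.0, 232.0, 88.0, 29.0], 0.72)]
scene hook [([280.0, 236.0, 87.0, 23.0], 0.98), ([75.0, 289.0, 149.0, 24.0], 0.74), ([385.0, 141.0, 35.0, 53.0], 0.54)]
top bottle [([237.0, 173.0, 24.0, 22.0], 0.63)]
top hook [([417.0, 160.0, 74.0, 35.0], 0.77), ([138.0, 271.0, 80.0, 77.0], 0.62), ([286.0, 178.0, 31.0, 7.0], 0.46)]
```

View pics/s2.png

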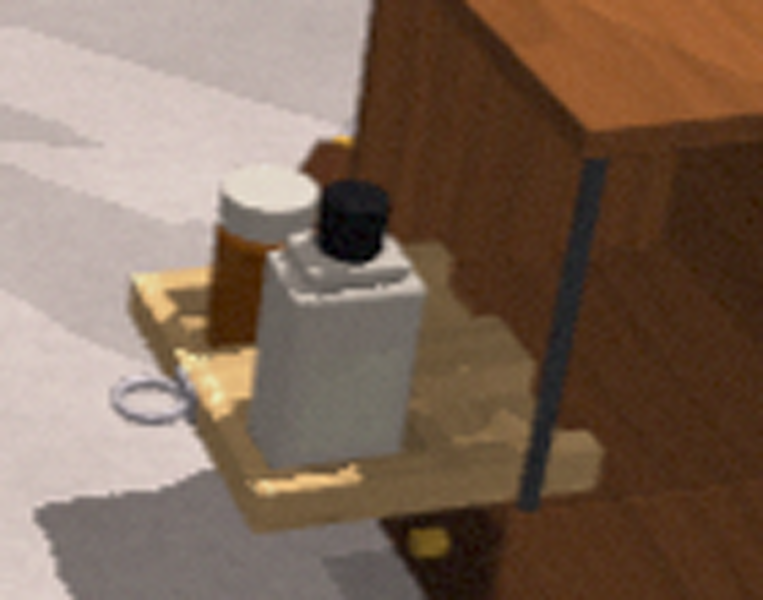

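View pics/t2.png

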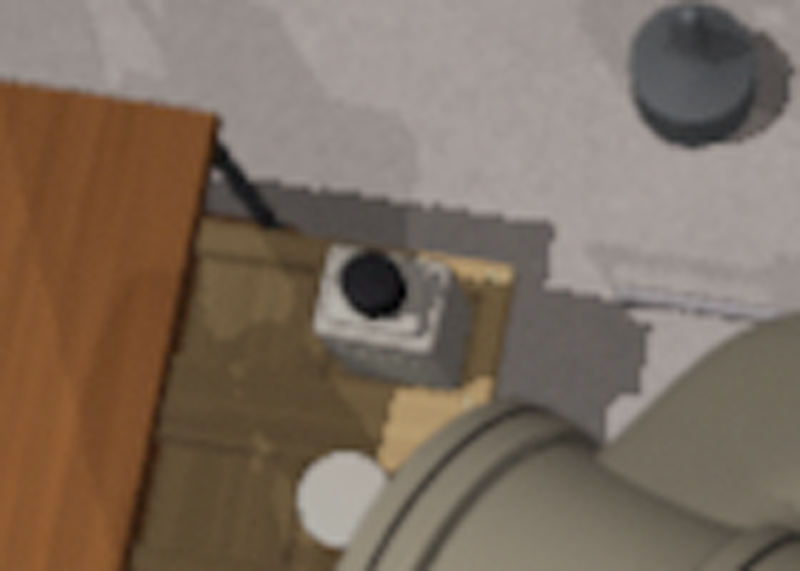

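Tray is out, bottle upright in pocket_b (cap at top (245.5,179), scene (405,145)), jar standing in pocket_a, ring clear.

Run:
```python
from fit import *
T=optics.get_image("top");S=optics.get_image("scene")
print("cap",onz(T,245.5,179,243).round(1),onz(S,405.1,144.9,243).round(1))
t=lambda u,v:onz(T,180+u/5.714,130+v/5.714,207).round(1)
s=lambda u,v,z=207:onz(S,340+u/5.45,110+v/5.45,z).round(1)
E=[t(318,335),t(437,350),t(330,247)];print("top corners",*E)
F=[s(272,262),s(290,300),s(424,290)];print("scene top corners",*F, "bottom",s(273,467,107),s(402,453,107))
for a,b in((E[0],E[1]),(E[2],E[0]),(F[0],F[1]),(F[1],F[2])): d=b-a;print(np.degrees(np.arctan2(d[1],d[0])).round(1),np.linalg.norm(d).round(1))
pc=np.array([547.5,150.5])+(-70)*np.array([.172,.985])-50*np.array([-.985,.172]);print("pocket_b",pc)
def sm(im,r):
    m=np.zeros((400,640));x,y,w,h=r;a=im["color"].astype(int)[y:y+h,x:x+w]
    m[y:y+h,x:x+w]=(a.max(2)-a.min(2)<22)&(a.max(2)>85);return m
ms=sm(S,(380,153,42,45));mt=sm(T,(233,171,32,28));print(ms.sum(),mt.sum())
cost=lambda p:sum(np.abs(hull(0,[proj(im,q) for q in box(*p,-30,30,-23,23,107,207)])-m).sum() for im,m in((S,ms),(T,mt)))
x0=[pc[0],pc[1],1.40];r=minimize(cost,x0,method="Nelder-Mead",options=dict(initial_simplex=[x0,[x0[0]+6,x0[1],1.4],[x0[0],x0[1]+6,1.4],[x0[0],x0[1],1.5]],xatol=.1,fatol=.1));print(r.x,r.fun,cost(x0))
```

```text
cap [583.8  67.9 243. ] [581.2  73.3 243. ]
top corners [566.3 100.5 207. ] [557.5  43.2 207. ] [609.9  95.1 207. ]
scene top corners [568.8  43.6 207. ] [599.3  34.8 207. ] [614.3  92.6 207. ] bottom [586.   45.4 107. ] [599.2 106.2 107. ]
-98.7 58.0
172.9 43.9
-16.1 31.7
75.5 59.7
pocket_b [584.71  72.95]
1026.0 383.0
[585.07761491  69.62791093   1.17757535] 562.1411764705882 642.1960784313725
```

```bash
python3 -m jog '{"claw":[1,1,1,1,1,1,1,1],"xyz":[[0.52,-0.11,-0.25],[0.52,-0.11,-0.25],[0.52,-0.11,-0.25],[0.52,-0.11,-0.25],[0,0,0],[0,0,0],[0,0,0],[0,0,0]],"twist":[[0,0,0],[0,0,0],[0,0,0],[0,0,0],[0,0.05,0],[0,0.05,0],[0,0.05,0],[0,0.05,0]]}'
python3 - <<'E'
from h import *
print(*here(),readout.read_state()["qpos"].round(2))
E
```

```text
clock: 13.48
eef_pos: [555.4, -76.6, 275.1]
tool_rot: [3.139, -0.633, 1.403]
force: [-0.0, 0.0, -1.0]
width: 84.9
gripper_force: 0.0
[555.35300895 -76.60998792 275.11405483] [ 3.13895651 -0.63334525  1.40280325] [ 0.26  0.59  0.29  1.72 -0.8   1.25  0.78]
```

```bash
cat > kin.py <<'E'
from h import *
from scipy.optimize import least_squares
def fk(q,L):
    A=R.identity();p=np.array([0,0,L[0]],float)
    z=np.array([0,0,1.])
    for i in range(3):
        A=A*R.from_euler("z",-q[2*i])*R.from_euler("y",q[2*i+1])
        p=p+A.apply([L[4+i],0,L[1+i]])
    A=A*R.from_euler("z",-q[6])
    return p,A*R.from_euler("z",np.pi/2)
E
cat > fitk.py <<'E'
from kin import *
s=readout.read_state()
D=[([-1.29681576,0.62936464,0.0384082,1.51838508,-0.02700734,0.99626249,-0.01998604],[216.376,612.266,230.371],[-3.1397,0,2.80185]),
([-.07,.7,.51,1.65,-.42,.89,.37],[603.43,-167.19,179.18],[3.1395,0,1.3399]),
([.16,.71,.48,1.63,-.39,.89,.61],[564.4,-292,179.3],[3.134,.002,1.401]),
(s["qpos"],s["eef_pos"],s["tool_rot"])]
for q,p,r in D: print("rot err",np.round((fk(q,np.ones(7))[1].inv()*R.from_euler("xyz",r)).as_rotvec(),3))
f=lambda L:np.concatenate([(fk(q,L)[0]-p)*w for (q,p,r),w in zip(D,(3,1,1,3))]+[L[4:]*.02])
o=least_squares(f,[300,400,350,250,0,0,0]);print(o.x.round(1),o.fun.round(1))
np.save("L.npy",o.x)
E
python3 fitk.py
```

```text
rot err [-0.  0. -0.]
rot err [ 0.01  -0.001 -0.003]
rot err [-0.002  0.006 -0.007]
rot err [ 0. -0.  0.]
[308.6 587.9 498.  320.1 -77.8   6.9  46.2] [-72.7  26.    5.8  -1.7  -5.2  -5.7  -5.7  -5.8  -9.6  -3.4   0.8  -0.7
  -1.6   0.1   0.9]
```

```bash
sed -i 's/p=p+A.apply(\[L\[4+i\],0,L\[1+i\]\])/p=p+A.apply([L[4+i],L[7+i],L[1+i]])/' kin.py; sed -i 's/np.ones(7)/np.ones(10)/; s/250,0,0,0\]/250]+[0]*6/; s/L\[4:\]\*.02/L[4:]*.03/' fitk.py; python3 fitk.py
```

```text
rot err [-0.  0. -0.]
rot err [ 0.01  -0.001 -0.003]
rot err [-0.002  0.006 -0.007]
rot err [ 0. -0.  0.]
[302.  565.5 390.2 341.3 -10.7 -21.8  13.3   1.8 -25.2  -5. ] [-0.1  0.   0.   1.8  1.8  2.1 -2.1 -1.5 -2.2 -0.   0.  -0.  -0.3 -0.7
  0.4  0.1 -0.8 -0.1]
```

```bash
cat >> kin.py <<'E'
lo=np.array([-3.06,-.37,-1.25,.18,-1.1,.23,-2.94])+.04;hi=np.array([3.06,2.12,1.32,2.47,4.24,1.98,2.94])-.04
L=np.load("L.npy") if __import__("os").path.exists("L.npy") else None
def ik(p,A,q0,w=.0):
    def f(q):
        a,B=fk(q,L);return np.concatenate([(a-p)/100,(A.inv()*B).as_rotvec(),w*(q-q0)])
    o=least_squares(f,np.clip(q0,lo+.001,hi-.001),bounds=(lo,hi));e=f(o.x);return o.x,np.linalg.norm(e[:6])
def tool(yaw,pitchdown,up):
    z=np.array([np.cos(yaw)*np.cos(pitchdown),np.sin(yaw)*np.cos(pitchdown),-np.sin(pitchdown)])
    y=np.cross([0,0,1.],z);y/=np.linalg.norm(y);y=y*up   # x=y×z ; up=1 -> x down? 
    return R.from_matrix(np.c_[np.cross(y,z),y,z])
E
python3 - <<'E'
from kin import *
rng=np.random.default_rng(0);c=np.array([583.5,70.5,0]);q=readout.read_state()["qpos"]
for pd in(0,.2,.4):
 for yaw in(1.385,):
  for up in(1,-1):
   A=tool(yaw,pd,up);z=A.as_matrix()[:,2]
   for nm,t in(("grasp",c+19*z+[0,0,172]),("back",np.array([545,-60,300.]))):
    S=[]
    for k in range(40):
        s,e=ik(t,A,rng.uniform(lo,hi) if k else q)
        if e<.01: S.append(s)
    S=np.array(S);print(pd,up,"xup",A.as_matrix()[2,0].round(1),nm,len(S))
    if len(S): 
        S=S[np.argsort(np.abs(S-q).sum(1))][:3]; print(S.round(2))
E
```

```text
0 1 xup -1.0 grasp 11
[[ 0.8   1.25 -0.65  1.86 -1.06  1.06 -1.94]
 [ 0.8   1.25 -0.65  1.86 -1.06  1.06 -1.94]
 [ 0.8   1.25 -0.65  1.86 -1.06  1.06 -1.94]]
0 1 xup -1.0 back 10
[[ 0.81  0.96 -0.27  1.77 -1.06  1.57 -2.05]
 [ 0.92  0.99 -0.47  1.77 -0.98  1.45 -2.13]
 [ 0.95  1.   -0.51  1.77 -0.97  1.43 -2.15]]
0 -1 xup 1.0 grasp 17
[[ 0.8   1.25 -0.65  1.86 -1.06  1.06  1.2 ]
 [ 0.8   1.25 -0.65  1.86 -1.06  1.06  1.2 ]
 [ 0.8   1.25 -0.65  1.86 -1.06  1.06  1.2 ]]
0 -1 xup 1.0 back 18
[[ 0.81  0.96 -0.27  1.77 -1.06  1.57  1.1 ]
 [ 0.81  0.96 -0.27  1.77 -1.06  1.57  1.1 ]
 [ 0.81  0.96 -0.27  1.77 -1.06  1.57  1.1 ]]
0.2 1 xup -1.0 grasp 10
[[ 0.75  1.1  -0.58  1.89 -1.06  0.97 -2.  ]
 [ 0.75  1.1  -0.58  1.89 -1.06  0.97 -2.  ]
 [ 0.75  1.1  -0.58  1.89 -1.06  0.97 -2.  ]]
0.2 1 xup -1.0 back 7
[[ 0.72  0.84 -0.14  1.77 -1.04  1.53 -2.09]
 [ 0.74  0.85 -0.18  1.77 -1.02  1.51 -2.1 ]
 [ 0.76  0.85 -0.2   1.77 -1.02  1.5  -2.11]]
0.2 -1 xup 1.0 grasp 23
[[ 0.75  1.1  -0.58  1.89 -1.06  0.97  1.14]
 [ 0.75  1.1  -0.58  1.89 -1.06  0.97  1.14]
 [ 0.75  1.1  -0.58  1.89 -1.06  0.97  1.14]]
0.2 -1 xup 1.0 back 20
[[ 0.68  0.84 -0.07  1.77 -1.06  1.57  1.08]
 [ 0.68  0.84 -0.07  1.77 -1.06  1.57  1.08]
 [ 0.68  0.84 -0.07  1.77 -1.06  1.57  1.08]]
0.4 1 xup -0.9 grasp 6
[[ 0.66  0.96 -0.48  1.91 -1.06  0.91 -2.07]
 [ 0.66  0.96 -0.48  1.91 -1.06  0.91 -2.07]
 [ 0.66  0.96 -0.48  1.91 -1.06  0.91 -2.07]]
0.4 1 xup -0.9 back 15
[[ 0.5   0.75  0.17  1.77 -1.06  1.57 -2.08]
 [ 0.5   0.75  0.17  1.77 -1.06  1.57 -2.08]
 [ 0.51  0.75  0.16  1.77 -1.06  1.56 -2.09]]
0.4 -1 xup 0.9 grasp 16
[[ 0.66  0.96 -0.48  1.91 -1.06  0.91  1.07]
 [ 0.66  0.96 -0.48  1.91 -1.06  0.91  1.07]
 [ 0.66  0.96 -0.48  1.91 -1.06  0.91  1.07]]
0.4 -1 xup 0.9 back 19
[[ 0.5   0.75  0.17  1.77 -1.06  1.57  1.06]
 [ 0.53  0.75  0.13  1.77 -1.05  1.55  1.04]
 [ 0.53  0.75  0.13  1.77 -1.05  1.55  1.04]]
```

```bash
python3 -m jog '{"claw":[1,1,1,1,1,1,1],"xyz":[[0,0,0],[0,0,0],[0,0,0],[0,0,0],[0,0,0],[0,0,0],[0,0,0]],"twist":[[0,0.05,0],[0,0.05,0],[0,0.05,0],[0,0.05,0],[0,0.05,0],[0,0.05,0],[0,0,0]]}'
python3 - <<'E'
from h import *
s=readout.read_state();print(*here(),s["qpos"].round(2));A=R.from_euler("xyz",s["tool_rot"]);print(A.as_matrix().round(3))
E
```

```text
clock: 14.35
eef_pos: [554.2, -77.6, 271.0]
tool_rot: [-1.165, -1.564, -0.578]
force: [-0.5, 0.1, 0.3]
width: 85.5
gripper_force: 0.0
[554.15083287 -77.64876187 270.99469124] [-1.16467219 -1.56389324 -0.5782322 ] [ 0.73  1.05 -0.11  1.64 -1.08  1.71  1.12]
[[ 0.006  0.985  0.171]
 [-0.004 -0.171  0.985]
 [ 1.    -0.006  0.003]]
```

```bash
python3 -m jog '{"claw":[1,1,1,1],"xyz":[[-0.4,0.02,0],[-0.4,0.02,0],[-0.19,0,0.2],[0,0,0]],"twist":[[0,0,0],[0,0,0],[0,0,0],[0,0,0]]}'
python3 - <<'E'
from h import *
print(*here(),readout.read_state()["qpos"].round(2))
W=optics.get_image("wrist");save(W,"pics/w2.png");B=optics.boxes_of("wrist","bottle")[:2];print(B)
V=np.array(W["view"]);f=200/np.tan(np.radians(W["fovy"])/2)
print("cam",(-V[:3,:3].T@V[:3,3]).round(),W["fovy"])
def fp(p):
    c=V[:3,:3]@np.array(p,float)+V[:3,3];v=np.array([c[0],-c[1]]);z=-c[2];h=np.hypot(*v);return np.array([W["cx"],W["cy"]])+v/h*f*np.arctan2(h,z)
d=np.array([.179,.984]);n=np.array([-.984,.179]);c=np.array([583.5,70.5])
for z in(125,207):
  for b in(-23,23): print(z,b,fp([*(c-30*d+b*n),z]).round(1))
print("cap top",fp([*c,243]).round(1))
E
```

```text
clock: 14.85
eef_pos: [562.4, -56.5, 176.1]
tool_rot: [2.676, -1.57, 1.869]
force: [-0.3, -1.1, 0.7]
width: 85.0
gripper_force: 0.0
[562.38573636 -56.48638959 176.13759993] [ 2.67555397 -1.56997087  1.86922059] [ 0.71  1.2  -0.13  1.61 -1.07  1.62  1.22]
[]
cam [ 538. -197.  244.] 65.70646984690485
125 -23 [348.1 258.8]
125 23 [295.1 258.5]
207 -23 [350.7 164.3]
207 23 [292.5 164.2]
cap top [322.  118.2]
```

View pics/w2.png

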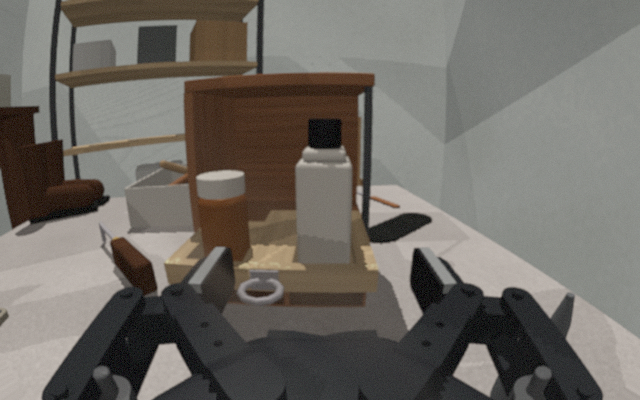

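Wrist view: the bottle (297–352, cap at (325,133)) is centred between the open fingers (235–415); the jar (198–250) is clear of the left finger; the hook lies flat outside. Going in.

```bash
python3 -m jog '{"claw":[1,1,1,1,1,1,0,0,0,0,0,0],"xyz":[[-0.02,0,0.4],[-0.02,0,0.4],[0,0,0.35],[0,0,0.25],[0,0,0.1],[0,0,0],[0,0,0],[0,0,0],[0,0,0],[0,0,0],[0,0,0],[0,0,0]],"twist":[[0,0,0],[0,0,0],[0,0,0],[0,0,0],[0,0,0],[0,0,0],[0,0,0],[0,0,0],[0,0,0],[0,0,0],[0,0,0],[0,0,0]]}'
python3 - <<'E'
from h import *
s=readout.read_state();print(*here(),s["qpos"].round(2),s["force"],s["width"])
E
```

```text
clock: 16.45
eef_pos: [587.8, 89.1, 171.0]
tool_rot: [-2.835, -1.57, 1.093]
force: [0.2, -0.4, -0.9]
width: 45.5
gripper_force: 65.2
[587.83004514  89.07568728 170.96608566] [-2.83544809 -1.57021013  1.09271898] [ 0.72  1.25 -0.5   1.77 -1.09  1.2   1.22] [ 0.17860433 -0.44671183 -0.9486323 ] 45.494038726449034
```

```bash
python3 -m jog '{"claw":[0,0,0,0,0,0,0,0,0],"xyz":[[0.1,0,0],[0.2,0,0],[0.2,0,0],[0.1,0,-0.2],[0.1,0,-0.4],[0.1,0,-0.5],[0.2,0,-0.4],[0,0,0],[0,0,0]],"twist":[[0,0,0],[0,0,0],[0,0,0],[0,0,0],[0,0,0],[0,0,0],[0,0,0],[0,0,0],[0,0,0]]}'
python3 -m jog '{"claw":[0,0,0,0,0,0,0,0,0],"xyz":[[0,0,0],[0,0,0],[0,0,0],[0,0,0],[0,0,0],[0,0,0],[0,0,0],[0,0,0],[0,0,0]],"twist":[[0,0,0.02],[0,0,0.04],[0,0,0.05],[0,0,0.05],[0,0,0.05],[0,0,0.05],[0,0,0.05],[0,0,0.05],[0,0,0]]}'
python3 - <<'E'
from h import *
s=readout.read_state();print(*here(),s["qpos"].round(2),s["force"],s["width"]);print(R.from_euler("xyz",s["tool_rot"]).as_matrix().round(3))
E
```

```text
clock: 17.58
eef_pos: [561.7, -59.2, 271.5]
tool_rot: [3.039, -1.57, 1.501]
force: [0.4, 0.3, -2.3]
width: 45.2
gripper_force: 65.4
clock: 18.7
eef_pos: [561.9, -57.2, 271.2]
tool_rot: [-1.57, -0.44, -0.17]
force: [-0.2, 0.4, -2.6]
width: 44.7
gripper_force: 65.3
[561.86843078 -57.191579   271.21184439] [-1.5698664  -0.44034653 -0.16979046] [ 0.79  1.06 -0.27  1.66 -1.04  1.59 -0.05] [-0.20884746  0.40431351 -2.55783377] 44.745882157883365
[[ 0.892  0.42   0.169]
 [-0.153 -0.071  0.986]
 [ 0.426 -0.905  0.001]]
```

```bash
python3 -m jog '{"claw":[0,0,0,0,0,0,0,0,0,0,0,0],"xyz":[[0,0,0],[0,0,0],[0,0,0],[0,0,0],[0,0,0],[0,0,0],[0,0,0],[0,0,0],[0,0,0],[0,0,0],[0,0,0],[0,0,0]],"twist":[[0,0,0.05],[0,0,0.055],[0,0,0.055],[0,0,0.055],[0,0,0.055],[0,0,0.055],[0,0,0.055],[0,0,0.055],[0,0,0.055],[0,0,0.055],[0,0,0.055],[0,0,0.04]]}'
python3 -m jog '{"claw":[0,0,0,0,0,0,0,0,0,0,0,0],"xyz":[[0,0,0],[0,0,0],[0,0,0],[0,0,0],[0,0,0],[0,0,0],[0,0,0],[0,0,0],[0,0,0],[0,0,0],[0,0,0],[0,0,0]],"twist":[[0,0,0],[0,0,0],[0,0,0],[0,0,0],[0,0,0],[0,0,0],[0,0,0],[0,0,0],[0,0,0],[0,0,0],[0,0,0],[0,0,0]]}'
python3 - <<'E'
from h import *
s=readout.read_state();print(*here(),s["qpos"].round(2),s["force"],s["width"]);print(R.from_euler("xyz",s["tool_rot"]).as_matrix().round(3))
E
```

```text
clock: 20.2
eef_pos: [562.0, -57.9, 271.3]
tool_rot: [1.085, 1.569, 2.485]
force: [0.7, 0.7, -2.9]
width: 45.3
gripper_force: 65.2
clock: 21.7
eef_pos: [562.2, -58.6, 271.3]
tool_rot: [1.295, 1.571, 2.694]
force: [-0.2, 0.5, -3.1]
width: 45.5
gripper_force: 65.2
[562.16422545 -58.64437939 271.29638286] [1.29545363 1.57075414 2.69449159] [ 0.72  1.05 -0.15  1.66 -1.09  1.66 -2.02] [-0.23731802  0.4960238  -3.05919427] 45.47357504648165
[[-0.    -0.985  0.171]
 [ 0.     0.171  0.985]
 [-1.     0.     0.   ]]
```

```bash
python3 -c "
from h import *
save(optics.get_image('scene'),'pics/inv.png')"
python3 -m jog '{"claw":[0,0,0,0,0,0,0,0,0,0,0,0],"xyz":[[0,0,0],[0,0,0],[0,0,0],[0,0,0],[0,0,0],[0,0,0],[0,0,0],[0,0,0],[0,0,0],[0,0,0],[0,0,0],[0,0,0]],"twist":[[0,0,0],[0,0,0],[0,0,0],[0,0,-0.03],[0,0,-0.055],[0,0,-0.055],[0,0,-0.055],[0,0,-0.055],[0,0,-0.055],[0,0,-0.055],[0,0,-0.055],[0,0,-0.055]]}'
python3 -m jog '{"claw":[0,0,0,0,0,0,0,0,0,0,0,0],"xyz":[[0,0,0],[0,0,0],[0,0,0],[0,0,0],[0,0,0],[0,0,0],[0,0,0],[0,0,0],[0,0,0],[0,0,0],[0,0,0],[0,0,0]],"twist":[[0,0,-0.055],[0,0,-0.055],[0,0,-0.055],[0,0,-0.055],[0,0,-0.055],[0,0,-0.055],[0,0,-0.055],[0,0,-0.055],[0,0,-0.055],[0,0,-0.035],[0,0,0],[0,0,0]]}'
python3 - <<'E'
from h import *
s=readout.read_state();print(*here(),s["qpos"].round(2),s["width"]);A=R.from_euler("xyz",s["tool_rot"]);print(A.as_matrix().round(3))
S=optics.get_image("scene");save(S,"pics/up.png")
a=cv2.imread("pics/inv.png")[90:210,320:440];b=cv2.imread("pics/up.png")[90:210,320:440]
cv2.imwrite("pics/chk.png",cv2.resize(np.hstack([a,b]),(800,400),interpolation=2))
print("to grasp pose, tool axes",A.inv().apply(np.array([587.8,89.1,171.0])-s["eef_pos"]).round(1))
E
```

```text
clock: 23.25
eef_pos: [562.1, -58.8, 271.2]
tool_rot: [-1.571, 0.089, -0.172]
force: [0.0, -0.4, -2.6]
width: 45.1
gripper_force: 65.2
clock: 24.75
eef_pos: [562.1, -58.8, 271.1]
tool_rot: [-1.784, -1.569, 0.041]
force: [-0.9, -0.4, -3.7]
width: 45.2
gripper_force: 65.1
[562.06268814 -58.77928553 271.0727192 ] [-1.78357171 -1.5686828   0.04111073] [ 1.09  1.21 -0.83  1.65 -0.71  1.25  0.76] 45.21442394744091
[[ 0.002  0.985  0.171]
 [ 0.    -0.171  0.985]
 [ 1.    -0.002 -0.   ]]
to grasp pose, tool axes [-100.     0.3  150.1]
```

View pics/chk.png

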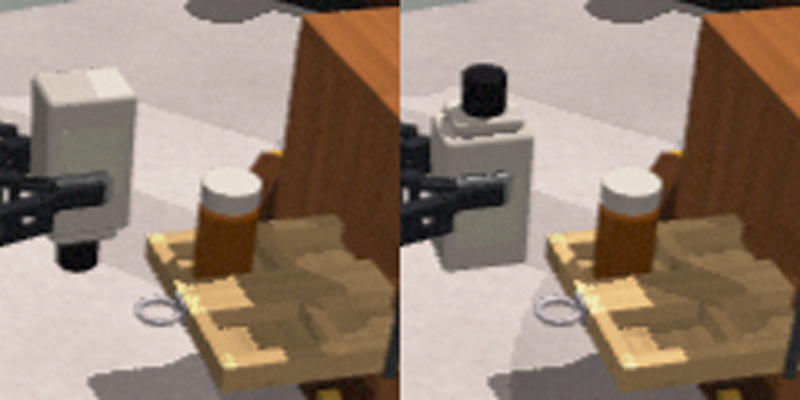

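The pictures show the bottle fully inverted (left), then upright again in the pads (right); the tray is still out and the jar standing. Return to the recorded grasp pose.

```bash
python3 -m jog '{"claw":[0,0,0,0,0,0,0,0,0],"xyz":[[-0.1,0,0.3],[-0.1,0,0.4],[-0.1,0,0.4],[-0.1,0,0.3],[-0.1,0,0.1],[0,0,0],[-0.1,0,0],[0,0,0],[0,0,0]],"twist":[[0,0,0],[0,0,0],[0,0,0],[0,0,0],[0,0,0],[0,0,0],[0,0,0],[0,0,0],[0,0,0]]}'
python3 - <<'E'
from h import *
s=readout.read_state();A=R.from_euler("xyz",s["tool_rot"]);print(s["qpos"].round(2),s["force"],A.as_matrix().round(3))
print("to grasp pose, tool axes",A.inv().apply(np.array([587.8,89.1,171.0])-s["eef_pos"]).round(1))
E
```

```text
clock: 25.92
eef_pos: [588.0, 88.4, 211.4]
tool_rot: [0.623, -1.571, -2.367]
force: [-0.2, 0.5, -2.5]
width: 45.1
gripper_force: 65.1
[ 0.93  1.33 -0.89  1.79 -0.82  0.93  0.94] [-0.18103789  0.45279997 -2.52290571] [[-0.     0.985  0.172]
 [-0.    -0.172  0.985]
 [ 1.     0.     0.   ]]
to grasp pose, tool axes [-40.4  -0.4   0.7]
```

```bash
python3 -m jog '{"claw":[0,0,0,0,0,0],"xyz":[[-0.1,0,0.01],[-0.1,0,0],[-0.1,0,0],[-0.06,0,0],[-0.03,0,0],[0,0,0]],"twist":[[0,0,0],[0,0,0],[0,0,0],[0,0,0],[0,0,0],[0,0,0]]}'
```

```text
clock: 26.68
eef_pos: [588.0, 90.2, 172.3]
tool_rot: [-0.607, -1.57, -1.136]
force: [-0.0, -0.8, -3.6]
width: 45.0
gripper_force: 65.1
```

```bash
python3 -m jog '{"claw":[0,0,0],"xyz":[[-0.012,0,0],[0,0,0],[0,0,0]],"twist":[[0,0,0],[0,0,0],[0,0,0]]}'
```

```text
clock: 27.05
eef_pos: [588.0, 90.1, 171.3]
tool_rot: [1.579, -1.571, 2.962]
force: [0.2, 0.1, -2.4]
width: 45.4
gripper_force: 65.1
```

```bash
python3 -m jog '{"claw":[0,0,0],"xyz":[[-0.01,0,0],[0,0,0],[0,0,0]],"twist":[[0,0,0],[0,0,0],[0,0,0]]}'
```

```text
clock: 27.42
eef_pos: [588.0, 90.2, 171.0]
tool_rot: [0.226, -1.569, -1.969]
force: [-0.6, -1.5, 2.8]
width: 45.4
gripper_force: 65.3
```

Seated (force turned upward). Release and back straight out.

```bash
python3 -m jog '{"claw":[0.7,1,1,1,1,1,1,1,1,1,1,1],"xyz":[[0,0,0],[0,0,0],[0,0,0],[0,0,0],[0,0,-0.1],[0,0,-0.3],[0,0,-0.4],[0,0,-0.5],[0,0,-0.5],[0.3,0,-0.2],[0,0,0],[0,0,0]],"twist":[[0,0,0],[0,0,0],[0,0,0],[0,0,0],[0,0,0],[0,0,0],[0,0,0],[0,0,0],[0,0,0],[0,0,0],[0,0,0],[0,0,0]]}'
python3 - <<'E'
from h import *
S=optics.get_image("scene");T=optics.get_image("top")
v=np.zeros((600,800,3),np.uint8)
v[:300,:480]=cv2.resize(S["color"][:,:][100:350,180:580],(480,300),interpolation=2)
v[300:,:400]=cv2.resize(S["color"][120:220,350:450],(400,300),interpolation=2)
v[300:,400:]=cv2.resize(T["color"][120:220,190:323],(400,300),interpolation=2)
cv2.imwrite("pics/fin.png",v[...,::-1])
for l in("bottle","jar","hook","tin","tape","oilcan"): print(l,[(np.round(x["rect"]).tolist(),round(x["score"],2)) for x in optics.boxes_of("scene",l)][:3])
E
```

```text
clock: 28.92
eef_pos: [553.3, -106.7, 199.8]
tool_rot: [-2.249, -1.57, 0.508]
force: [0.3, 0.4, -0.4]
width: 85.6
gripper_force: 0.0
bottle [([387.0, 143.0, 34.0, 52.0], 0.69), ([274.0, 266.0, 39.0, 54.0], 0.48)]
jar [([378.0, 141.0, 20.0, 32.0], 0.62)]
hook [([75.0, 287.0, 147.0, 29.0], 0.75), ([278.0, 235.0, 88.0, 29.0], 0.57), ([394.0, 134.0, 12.0, 12.0], 0.56)]
tin [([274.0, 268.0, 40.0, 54.0], 0.71)]
tape [([206.0, 201.0, 40.0, 41.0], 0.68)]
oilcan [([360.0, 244.0, 32.0, 55.0], 0.93)]
```

View pics/fin.png

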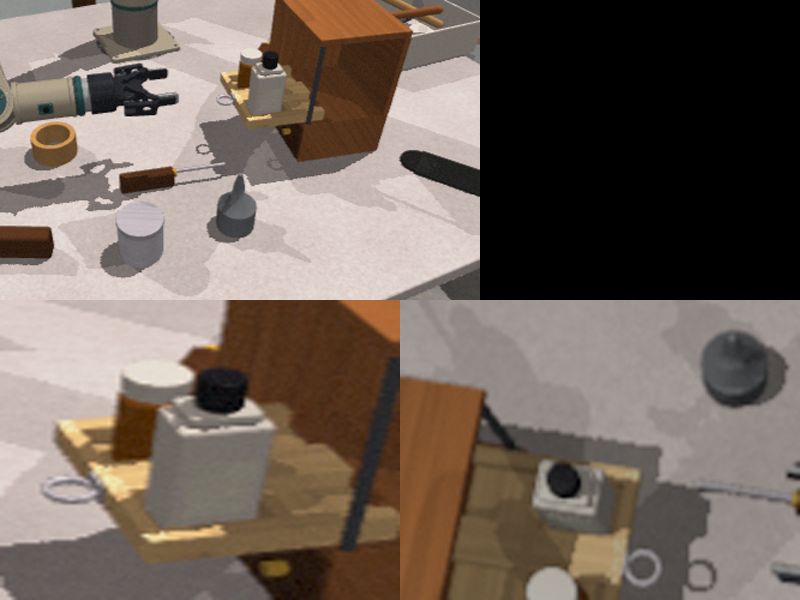

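The bottle stands upright in its pocket, the jar is standing, and the ring is still at scene pixel (368,183), so the tray is fully out. The hook lies flat, and the gripper is clear of everything.

```bash
python3 -c "
from cell import order
print(order.finish_job())"
```

```text
the job is handed in; nothing more can be done
None
```

The job is handed in after about 29 s: the tray was hooked out to its stop, the hook laid flat, and the bottle held upside down for over 1.5 s and set back upright in its pocket, with the jar still standing and the other things on the bench unmoved.

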